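# Roll the tall jar up the feed gutter into its cradle

### The job

Two filled jars lie at the low end of the sloped twin-lane gutter. With the fingertips, push the taller (longer) jar up its lane and over the crest near the top, staying behind it until it tips over the crest and comes to lie still against the stop at the high end, where it cannot roll back. Do not pick it up; leave the shorter jar where it lies, leave the standing jars and loose caps alone, and finish clear of everything.

Things in the scene. Friction and masses are not known exactly. Their poses are not given: they have to be found in the camera images.
- gutter: Fixed gutter, white floor, bright metal walls, 186 mm wide, 305 mm long, two lanes side by side. Origin mid-width, on the table top. Its y axis is level and points uphill along the lanes, x across, z up. Lane centre lines at x = -45 and +45 mm; lanes 84 mm wide between 6 mm walls 13 mm high. Floor climbs at 7 degrees from y = -150 to y = +50, then falls at 10 degrees to the stop at y = +100 mm.
- low_end (a point): Mid-width of the gutter, at floor level at the low end: gutter y = -150, z = 25 mm. A lip 8 mm high and 6 mm thick crosses both lanes just below this point, nothing stands behind it. A jar let go on the long slope rolls back to the lip.
- crest (a point): Mid-width of the gutter, at floor level on the crest: gutter y = +50, z = 49.6 mm. Once a jar's axis is past the crest it rolls on by itself to the stop and stays there.
- stop (a point): Mid-width of the gutter, at floor level at the stop, the upright face of the metal end block: gutter y = +100, z = 40.7 mm. The block is 72 mm high above the table and 45 mm thick.
- tall_jar: Jar lying across its lane: amber, paper label, black cap; 80 mm long: body 46 mm diameter, 62 mm long, cap 42 mm diameter, 18 mm; 0.1 to 0.2 kg, smooth. Origin on its axis at mid-length. Its x is that axis, base to cap, along the gutter's x. Starts in either lane against the lip, axis at gutter y = -135, z = 50 mm. Over the crest the axis is at z = 73; against the stop at y = +77, z = 68 mm.
- short_jar: The shorter jar, lying in the other lane against its low lip in the same way: same diameters, same make, but 52 mm long (body 34 mm, cap 18 mm). Origin on its axis at mid-length. To be left alone.
- stand_a: Bystander: 80 mm high amber jar standing upright, 46 mm diameter. Origin: centre of its underside.
- stand_b: Bystander: 52 mm high amber jar standing upright, 46 mm diameter. Origin: centre of its underside.
- cap_a: Bystander: loose black cap, 42 mm diameter, 18 mm high, lying on top of the gutter's end block. Origin: centre of its underside.
- cap_b: Bystander: loose black cap like the others, on the table beside the gutter. Origin: centre of its underside.
- cap_c: Bystander: loose black cap like the others, on the table beyond the gutter's high end. Origin: centre of its underside.

How it is judged (in metres and radians):
On the way:
1. the fingers are pushing the tall jar on the last stretch of the slope below the crest (not batted up) (y of tall_jar in the frame of gutter between -0.01 and 0.055 m and contact force between the fingers and tall_jar above 0.02 N).
At the end, for the whole second after the job is handed in: The tall jar lies still in its lane against the high stop (axis 69 to 84 mm uphill of the gutter's middle, 62 to 75 mm above the table); the short jar is within 15 mm of where it started, every other bystander within 20 mm (y of tall_jar in the frame of gutter between 0.069 and 0.084 m and z of tall_jar in the frame of gutter between 0.062 and 0.075 m and x of tall_jar in the frame of gutter between -0.06 and 0.06 m and linear speed of tall_jar below 0.02 m/s and distance of short_jar from where it was at the start of the episode below 0.015 m and distance of each of stand_a, stand_b, cap_a, cap_b, cap_c from where it was at the start of the episode below 0.02 m); the robot touches nothing.
It fails at once if the tall jar is lifted off the gutter floor (by more than about 10 to 15 mm) ((y of tall_jar in the frame of gutter below -0.1 m and z of tall_jar in the frame of gutter above 0.065 m) or (y of tall_jar in the frame of gutter below -0.05 m and z of tall_jar in the frame of gutter above 0.071 m) or (y of tall_jar in the frame of gutter below 0 m and z of tall_jar in the frame of gutter above 0.077 m) or z of tall_jar in the frame of gutter above 0.084 m).
It fails at once if the short jar is moved 15 mm or more (distance of short_jar from where it was at the start of the episode above 0.015 m).
It fails at once if a standing jar or loose cap is moved 20 mm or tipped (distance of any of stand_a, stand_b, cap_a, cap_b, cap_c from where it was at the start of the episode above 0.02 m or angle between any of stand_a, stand_b, cap_a, cap_b, cap_c's own z axis and vertical above 0.5 rad).
It also fails if it takes over 42 s, if anything falls off the work surface, if the arm or the gripper's body presses on something with over 40 N, if the wrist force passes 120 N, or if a joint passes its speed limit or range.

### The arm

A 6-joint arm with a two-finger parallel gripper is mounted at the origin on the work surface. World frame = base frame: x ahead of the robot, y to its left, z up, the work surface at z = 0. Lengths are in mm, angles in rad, forces in N, time in s.
With the tool pointing down it reaches from about 275 to 750 mm from the base axis. Payload 10.2 kg.
Tool frame: the origin (TCP) lies at the very end of the fingers, on their centre line; the grasp point (between the pads) lies 19 mm behind it; z points along the fingers, y is the line along which they close (so a half turn about z gives the same grasp; the last joint's range is limited). The gripper opens to 85 mm and grips with 20 to 120 N. Pads are 22 mm wide; open, the fingers measure 114 mm over their backs; the gripper's body (76 mm by 85 mm) begins 54 mm behind the grasp point. The pads swing forward as they close: fully open they stand 13 mm farther back than shut.
Start: joints at [-1.406, 0.313, 1.498, -0, 1.331, -0.223], TCP at [198.518, -486.026, 231.294] pointing down, gripper open.
Joint ranges: [-2.94, 2.94], [-0.97, 2.17], [0.19, 2.56], [-1.23, 4.37], [0.02, 3.11], [-2.88, 2.88]. Speed limits (rad/s): [2.39, 2.39, 3.01, 3.14, 3.14, 3.14].

### API

Orientations are given as a unit quaternion [w, x, y, z].
In Python, from rig import monitor, eyes, job gives the robot as it stands. The module is installed in compiled form; this text tells all that it offers.
- The arm moves only by the tool send_rows, never from a script. Its argument "targets" is one flat list of numbers, 7 for each row, row after row: the turn, a rotation vector about the tool's x, y, z in degrees, then the shift along the tool's x, y, z in units of 60 mm (1.0 is 60 mm), then the opening, from -1 (shut) to 1 (fully open), so that 0 is half open. A call has 1 to 5 rows; each row shifts and turns the commanded pose from where the row before left it, along the tool's axes as they then stand; what a row does not reach is not made up. A row lasts 1/8 s, in which the tool goes at most 62.5 mm and 10.7 degrees, less where a joint would pass 70% of its speed; a pose out of reach is approached as far as the arm can. A call is refused whole if a number of a shift passes 1 or a number of a turn 10.7, either way. A call with a gripper value outside its range is refused whole. The fingers move at their own pace and stop on an object; "newtons" is the grip in N (left out, the last holds). Time passes only in rows, so rows that do not move let the fingers close. It gives the time, the measured TCP pose, the force, the opening and the grip force at its end, in the units of the state.
- monitor.sense(): the state, without advancing time (a new reading comes with each control period).
- eyes.capture(name): name is "scene" or "side" or "wrist"; returns a dict with "img" (384x512x3 uint8, red, green, blue), "K" (3x3 intrinsics, pixels), "distortion" ([k1, k2, p1, p2, k3] as OpenCV has them; the pictures are not rectified), "R" (3x3) and "t" (3): a world point X has camera coordinates R X + t. Camera axes: x right, y down, z forward; pixel columns grow to the right and rows downward; lengths in mm; the calibration is good to about 2 mm. A picture is of the moment at which its call begins. There is no depth.
- job.finish_job(): hands the job in; it is judged then, once.
The state is a dict: "time_s": time; "joints": joint angles; "dq": joint speeds; "tau": joint torques, N m; "eef_pos": TCP position; "ee_rot": TCP orientation; "force": force on the tool from outside, world axes, zero at the start; "wrist_torque": the same for the moment, N m; "grip_width": opening from 0.0 (shut) to 1.0 (fully open); "grip_force": force on a finger pad.
Only numpy, scipy, OpenCV 4.12 (cv2) and the standard library are available. Lean on these libraries where they do the work, as an engineer would, in place of code of your own. Each camera call takes 0.05 s, during which the arm holds its last target. There are 200 camera calls.

## Working session

There is one attempt and no reset: what is moved stays moved. The work goes in short steps, Python scripts to look and compute and a tool call to move; the robot and the scene stay as the last step left them, time stands still between calls to the robot, and variables do not carry over. Pictures are saved under pics/ and viewed, at most 10 in all, crops included, and the job is handed in when it is done.

Besides the shell and the picture viewer there is one more tool, called as name(argument=value, ...), one argument or row to a line, values as JSON. send_rows: Moves the arm, as the interface text tells. Its arguments: {"type":"object","properties":{"targets":{"type":"array","items":{"type":"number"}},"newtons":{"type":"number"}},"required":["targets"]}

```bash
mkdir -p pics
python3 - <<'E'
from rig import monitor, eyes
import cv2,numpy as np,pickle
d={}
for n in ("scene","side"):
    c=eyes.capture(n);d[n]=c
    cv2.imwrite(f"pics/{n}0.png",c["img"][...,::-1])
    print(n,c["K"],c["distortion"],(-np.array(c["R"]).T@c["t"]).round(),np.array(c["R"]).round(2).tolist())
pickle.dump(d,open("cams.pkl","wb"))
s=monitor.sense();print(s["eef_pos"],s["ee_rot"],s["time_s"],s["grip_width"])
E
```

```text
scene [[352.83482182   0.         260.32114933]
 [  0.         352.83482182 193.84114471]
 [  0.           0.           1.        ]] [-0.04964791  0.          0.          0.          0.        ] [1042. -190.  542.] [[0.46, 0.89, 0.02], [0.59, -0.29, -0.75], [-0.66, 0.35, -0.66]]
side [[469.55323665   0.         259.30462488]
 [  0.         469.55323665 201.03096501]
 [  0.           0.           1.        ]] [-0.17786238  0.          0.          0.          0.        ] [455. 655. 629.] [[-0.98, -0.21, -0.0], [-0.14, 0.65, -0.75], [0.16, -0.73, -0.66]]
[ 198.47449562 -485.7844302   230.79892118] [-5.83600883e-04  9.81260191e-01  1.92686527e-01  9.18104968e-06] 0.1 0.9965835075728408
```

View pics/scene0.png

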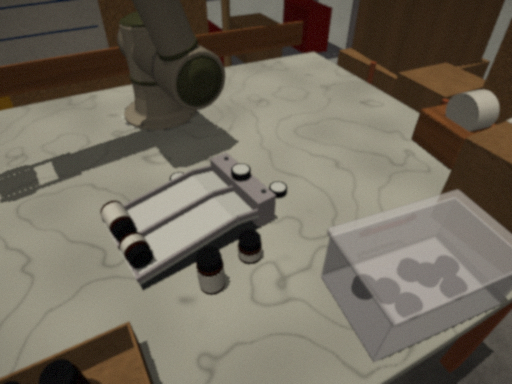

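View pics/side0.png

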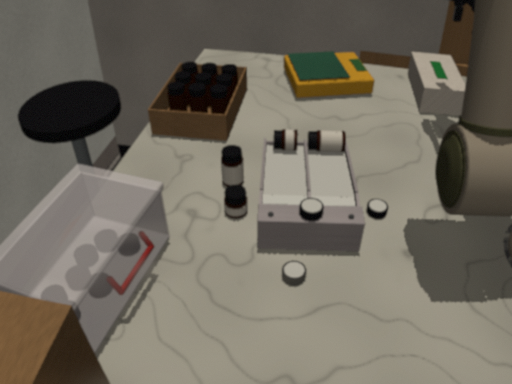

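The tall jar is in the lane nearer the robot (side ≈(326,140), scene ≈(117,217)). The short jar is at side (285,140), and the end block faces the side camera. I'll zoom in to get the corners.

Run:
```python
import cv2,numpy as np
a=cv2.imread("pics/side0.png")[120:255,245:395];b=cv2.imread("pics/scene0.png")[145:295,90:290]
def g(im,x0,y0,s):
    o=cv2.resize(im,None,fx=s,fy=s,interpolation=cv2.INTER_CUBIC)
    for x in range(0,im.shape[1],20):
        cv2.line(o,(x*s,0),(x*s,6),(0,0,255),1);cv2.putText(o,str(x+x0),(x*s,16),0,.35,(0,0,255),1)
    for y in range(0,im.shape[0],20):
        cv2.line(o,(0,y*s),(6,y*s),(0,0,255),1);cv2.putText(o,str(y+y0),(8,y*s+4),0,.35,(0,0,255),1)
    return o
cv2.imwrite("pics/sidez.png",g(a,245,120,4));cv2.imwrite("pics/scenez.png",g(b,90,145,4))
```

```text
(no output)
```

View pics/sidez.png

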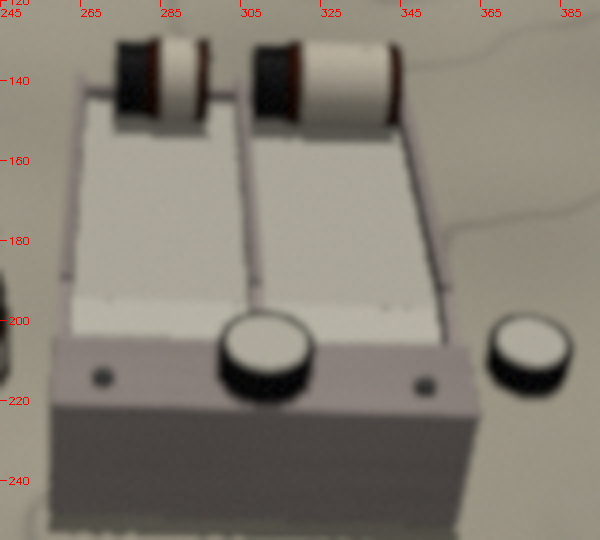

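View pics/scenez.png

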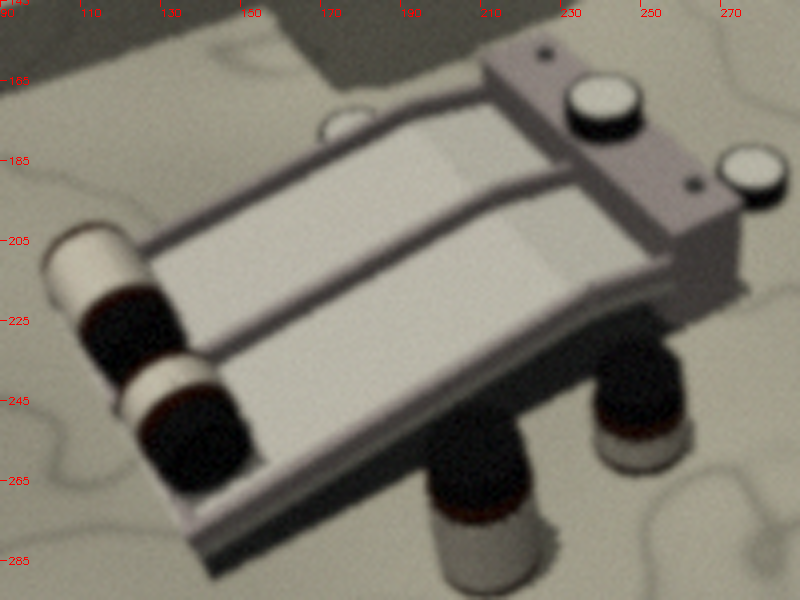

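The block's top corners (z=72) are at side (258,221), (364.5,224), (259,204) and (361.5,206.5). In the scene view they are (275,194), (257.5,204) and (211,159). The outer low corner is at scene (137,277).

```bash
cat > h.py <<'E'
import cv2,numpy as np,pickle
C=pickle.load(open("cams.pkl","rb"))
def ray(n,p,z):
    c=C[n];R=np.array(c["R"]);t=np.array(c["t"])
    u=cv2.undistortPoints(np.array([[p]],float),c["K"],np.array(c["distortion"]))[0,0]
    d=R.T@np.r_[u,1];o=-R.T@t
    return (o+d*(z-o[2])/d[2])[:2]
def proj(n,X):
    c=C[n];return cv2.projectPoints(np.array([X],float),cv2.Rodrigues(np.array(c["R"]))[0],np.array(c["t"],float),c["K"],np.array(c["distortion"]))[0][0,0]
E
python3 - <<'E'
from h import *
P={}
for n,p,g in [("side",(258,221),(93,145)),("side",(364.5,224),(-93,145)),("side",(259,204),(93,100)),("side",(361.5,206.5),(-93,100)),
  ("scene",(275,194),(93,145)),("scene",(257.5,204),(93,100)),("scene",(211,159),(-93,100))]:
    print(n,p,g,ray(n,p,72).round(1)); P[(n,p)]=(g,ray(n,p,72))
G=np.array([v[0] for v in P.values()],float);W=np.array([v[1] for v in P.values()])
gc,wc=G.mean(0),W.mean(0);H=(G-gc).T@(W-wc);U,S,V=np.linalg.svd(H)
R=V.T@np.diag([1,np.linalg.det(V.T@U.T)])@U.T;t=wc-R@gc
print("yaw",np.degrees(np.arctan2(R[1,0],R[0,0])),"org",t);print((G@R.T+t-W).round(1).tolist())
np.savez("g.npz",R=R,t=t)
for x in(-45,45):
  w=R@[x,-135]+t;print(x,w.round(1),np.hypot(*w))
print("check low corner", ray("scene",(137,277),38), R@[93,-156]+t)
for n,p in [("side",(326.,141)),("side",(285,140)),("scene",(119,215))]: print(n,p,(R.T@(ray(n,p,60)-t)).round(1))
for n,p,z in [("side",(311,205),90),("scene",(240.5,169),90),("side",(377,204),18),("scene",(278,186),18)]:
  print("cap gutter",(R.T@(ray(n,p,z)-t)).round(1))
E
```

```text
side (258, 221) (93, 145) [580.6  92.8]
side (364.5, 224) (-93, 145) [401.1  62.1]
side (259, 204) (93, 100) [588.2  50. ]
side (361.5, 206.5) (-93, 100) [408.6  18.2]
scene (275, 194) (93, 145) [582.4  87.7]
scene (257.5, 204) (93, 100) [593.2  42.5]
scene (211, 159) (-93, 100) [412.7  15.6]
yaw 9.330394200914947 org [515.7874335  -67.16941177]
[[3.4, -1.8], [-0.6, -1.2], [3.1, -3.4], [-0.8, -1.8], [1.7, 3.3], [-1.8, 4.0], [-4.9, 0.9]]
-45 [ 493.3 -207.7] 535.2063768061092
45 [ 582.1 -193.1] 613.2691859819885
check low corner [ 633.05900706 -208.14495011] [ 632.84888905 -206.02766908]
side (326.0, 141) [ -42.  -118.7]
side (285, 140) [  46.1 -117.5]
scene (119, 215) [ -47.  -133.4]
cap gutter [1.000e-01 1.221e+02]
cap gutter [  1.4 119. ]
cap gutter [-138.2   32.5]
cap gutter [ 26.  205.1]
```

send_rows(
  targets=[0,0,-10,0,0,0,-0.3,0,0,-10,0,0,0,-0.3,0,0,-10,0,0,0,-0.3,0,0,-10,0,0,0,-0.3,0,0,-10,0,0,0,-0.3],
)

```text
time_s: 0.72
eef_pos: [198.5, -485.9, 230.9]
ee_rot: [-0.0, 0.806, 0.592, 0.0]
force: [0.9, 0.5, -0.7]
grip_width: 0.344
grip_force: 0.0
```

send_rows(
  targets=[0,0,-10,0,0,0,-0.3,0,0,-10,0,0,0,-0.3,0,0,-7.1,0,0,0,-0.3,0,0,0,0,0,0,-0.3],
)

```text
time_s: 1.23
eef_pos: [198.5, -485.9, 231.0]
ee_rot: [-0.0, 0.648, 0.762, 0.0]
force: [-0.8, 0.7, 0.9]
grip_width: 0.348
grip_force: 0.0
```

```bash
cat >> h.py <<'E'
def st():
    from rig import monitor
    from scipy.spatial.transform import Rotation as Ro
    g=np.load("g.npz");s=monitor.sense();p=np.array(s["eef_pos"]);q=s["ee_rot"]
    M=Ro.from_quat([q[1],q[2],q[3],q[0]]).as_matrix()
    print("gutter",(g["R"].T@(p[:2]-g["t"])).round(1),"z",p[2].round(1),"tooly yaw",np.degrees(np.arctan2(M[1,1],M[0,1])).round(2),"tz",M[:,2].round(3),"t",s["time_s"],"grip",s["grip_width"],"F",np.round(s["force"],2))
E
python3 -c "from h import *;st()"
```

```text
gutter [-381.  -361.7] z 231.0 tooly yaw 9.25 tz [-0.     0.001 -1.   ] t 1.225 grip 0.3479306457260734 F [-0.81  0.67  0.93]
```

send_rows(
  targets=[0,0,0,0.3,0.7,0,-0.3,0,0,0,0.3,0.7,0,-0.3,0,0,0,0.3,0.7,0,-0.3,0,0,0,0.3,0.7,0,-0.3,0,0,0,0.3,0.7,0,-0.3],
)

```text
time_s: 1.85
eef_pos: [392.3, -362.3, 231.2]
ee_rot: [-0.0, 0.649, 0.761, 0.0]
force: [-0.3, -0.8, 0.3]
grip_width: 0.349
grip_force: 0.0
```

send_rows(
  targets=[0,0,0,0.3,0.7,0,-0.3,0,0,0,0.3,0.7,0,-0.3,0,0,0,0.3,0.7,0,-0.3,0,0,0,0,0,0,-0.3,0,0,0,0,0,0,-0.3],
)

```text
time_s: 2.48
eef_pos: [506.4, -289.7, 231.0]
ee_rot: [-0.0, 0.648, 0.762, -0.0]
force: [-0.8, -0.2, 0.6]
grip_width: 0.35
grip_force: 0.0
```

```bash
python3 -c "from h import *;st()"
```

```text
gutter [ -45.4 -218.1] z 231.0 tooly yaw 9.23 tz [-0.001  0.    -1.   ] t 2.475 grip 0.34955338343479897 F [-0.82 -0.2   0.6 ]
```

send_rows(
  targets=[0,0,0,0,0,0.75,-0.3,0,0,0,0,0,0.75,-0.3,0,0,0,0,0,0.75,-0.3,0,0,0,0,0,0.75,-0.3,0,0,0,0,0,0.15,-0.3],
)

```text
time_s: 3.1
eef_pos: [504.9, -289.4, 40.2]
ee_rot: [-0.002, 0.648, 0.761, 0.0]
force: [-0.1, 0.3, -0.2]
grip_width: 0.35
grip_force: 0.0
```

Run:
```python
from h import *;st()
from rig import eyes
a=eyes.capture("side")["img"][100:220,235:395,::-1];b=eyes.capture("scene")["img"][145:295,60:260,::-1]
f=lambda i:cv2.resize(i,(400,300),interpolation=cv2.INTER_CUBIC)
cv2.imwrite("pics/c1.png",np.hstack([f(a),f(b)]))
```

```text
gutter [ -46.7 -217.6] z 40.2 tooly yaw 9.18 tz [-0.004  0.003 -1.   ] t 3.1 grip 0.350093394833991 F [-0.13  0.32 -0.16]
```

View pics/c1.png

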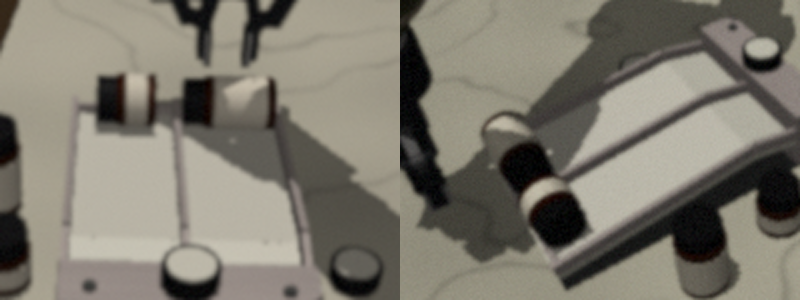

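Both fingers stand behind the tall jar, centred on it (crop columns 205 and 250, against the jar at 183–273). Now I'll advance to contact.

send_rows(
  targets=[0,0,0,0.12,0.02,0,-0.3,0,0,0,0.12,0,0,-0.3,0,0,0,0.12,0,0,-0.3,0,0,0,0.12,0,0,-0.3,0,0,0,0.12,0,0,-0.3],
)

```text
time_s: 3.82
eef_pos: [502.1, -253.2, 42.4]
ee_rot: [0.0, 0.647, 0.762, 0.0]
force: [-0.1, -0.0, 1.1]
grip_width: 0.353
grip_force: 0.0
```

send_rows(
  targets=[0,0,0,0.1,0,0,-0.3,0,0,0,0.1,0,-0.01,-0.3,0,0,0,0.1,0,-0.01,-0.3,0,0,0,0.1,0,-0.01,-0.3,0,0,0,0.1,0,-0.01,-0.3],
)

```text
time_s: 4.45
eef_pos: [497.2, -223.9, 44.8]
ee_rot: [0.0, 0.647, 0.762, 0.0]
force: [1.6, -0.5, -0.4]
grip_width: 0.348
grip_force: 0.3
```

Run:
```python
from h import *;st()
from rig import eyes
a=eyes.capture("side")["img"][100:220,235:395,::-1];b=eyes.capture("scene")["img"][145:295,60:260,::-1]
f=lambda i:cv2.resize(i,(400,300),interpolation=cv2.INTER_CUBIC)
cv2.imwrite("pics/c2.png",np.hstack([f(a),f(b)]))
```

```text
gutter [ -43.7 -151.6] z 44.8 tooly yaw 9.32 tz [ 0. -0. -1.] t 4.45 grip 0.3483291993763933 F [ 1.63 -0.51 -0.42]
```

View pics/c2.png

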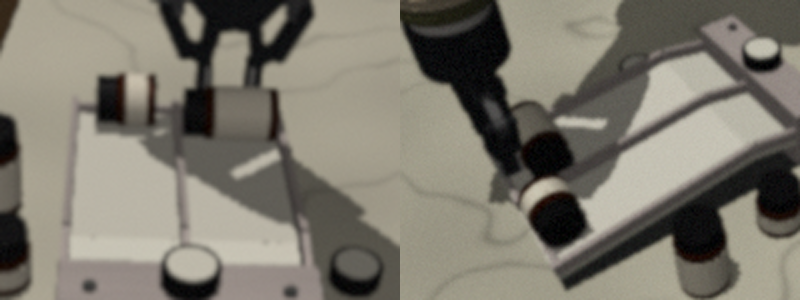

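The jar is rolling up straight ahead of the fingers and the short jar hasn't moved. Continuing.

send_rows(
  targets=[0,0,0,0.1,0,-0.005,-0.3,0,0,0,0.1,0,-0.005,-0.3,0,0,0,0.1,0,-0.005,-0.3,0,0,0,0.1,0,-0.005,-0.3,0,0,0,0.1,0,-0.005,-0.3],
)

```text
time_s: 5.18
eef_pos: [492.4, -194.2, 46.3]
ee_rot: [0.0, 0.647, 0.762, 0.0]
force: [-0.7, -1.1, 0.3]
grip_width: 0.348
grip_force: 0.3
```

send_rows(
  targets=[0,0,0,0.1,0,-0.012,-0.3,0,0,0,0.1,0,-0.012,-0.3,0,0,0,0.1,0,-0.012,-0.3,0,0,0,0.1,0,-0.012,-0.3,0,0,0,0.1,0,-0.012,-0.3],
)

```text
time_s: 5.8
eef_pos: [487.5, -164.6, 49.8]
ee_rot: [-0.0, 0.647, 0.762, 0.0]
force: [-0.2, -1.4, -0.0]
grip_width: 0.355
grip_force: 0.3
```

send_rows(
  targets=[0,0,0,0.1,0,-0.012,-0.3,0,0,0,0.1,0,-0.012,-0.3,0,0,0,0.1,0,-0.012,-0.3,0,0,0,0.1,0,-0.012,-0.3,0,0,0,0.1,0,-0.012,-0.3],
)

```text
time_s: 6.42
eef_pos: [482.6, -135.0, 53.5]
ee_rot: [0.0, 0.647, 0.762, 0.0]
force: [0.4, -0.8, -0.3]
grip_width: 0.349
grip_force: 0.3
```

Run:
```python
from h import *;st()
from rig import eyes
a=eyes.capture("side")["img"][100:220,235:395,::-1];b=eyes.capture("scene")["img"][145:295,60:260,::-1]
f=lambda i:cv2.resize(i,(400,300),interpolation=cv2.INTER_CUBIC)
cv2.imwrite("pics/c3.png",np.hstack([f(a),f(b)]))
```

```text
gutter [-43.7 -61.6] z 53.5 tooly yaw 9.32 tz [ 0. -0. -1.] t 6.425 grip 0.34944853377385465 F [ 0.36 -0.79 -0.34]
```

View pics/c3.png

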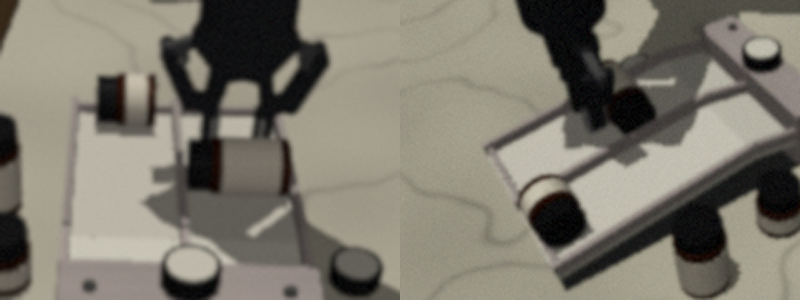

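Still square and pushed from behind, with the jar about two thirds of the way up. Continuing, slower near the crest.

send_rows(
  targets=[0,0,0,0.1,0,-0.012,-0.3,0,0,0,0.1,0,-0.012,-0.3,0,0,0,0.1,0,-0.012,-0.3,0,0,0,0.1,0,-0.012,-0.3,0,0,0,0.1,0,-0.012,-0.3],
)

```text
time_s: 7.15
eef_pos: [477.8, -105.4, 57.1]
ee_rot: [-0.0, 0.647, 0.762, 0.0]
force: [0.3, -0.4, 1.1]
grip_width: 0.349
grip_force: 0.3
```

send_rows(
  targets=[0,0,0,0.08,0,-0.01,-0.3,0,0,0,0.08,0,-0.01,-0.3,0,0,0,0.08,0,-0.01,-0.3,0,0,0,0.08,0,-0.01,-0.3,0,0,0,0.08,0,-0.01,-0.3],
)

```text
time_s: 7.78
eef_pos: [473.9, -81.8, 60.0]
ee_rot: [0.0, 0.647, 0.762, 0.0]
force: [-0.3, -1.3, 0.6]
grip_width: 0.351
grip_force: 0.3
```

send_rows(
  targets=[0,0,0,0.06,0,-0.007,-0.3,0,0,0,0.06,0,-0.007,-0.3,0,0,0,0.06,0,-0.007,-0.3,0,0,0,0.06,0,-0.007,-0.3,0,0,0,0.06,0,-0.007,-0.3],
)

```text
time_s: 8.4
eef_pos: [471.0, -64.1, 62.1]
ee_rot: [-0.0, 0.647, 0.762, -0.0]
force: [1.7, -0.6, 0.4]
grip_width: 0.349
grip_force: 0.3
```

Run:
```python
from h import *;st()
from rig import eyes
a=eyes.capture("side")["img"][100:220,235:395,::-1];b=eyes.capture("scene")["img"][145:295,60:260,::-1]
f=lambda i:cv2.resize(i,(400,300),interpolation=cv2.INTER_CUBIC)
cv2.imwrite("pics/c4.png",np.hstack([f(a),f(b)]))
```

```text
gutter [-43.7  10.3] z 62.1 tooly yaw 9.32 tz [-0.  0. -1.] t 8.4 grip 0.3489016660668004 F [ 1.69 -0.57  0.4 ]
```

View pics/c4.png

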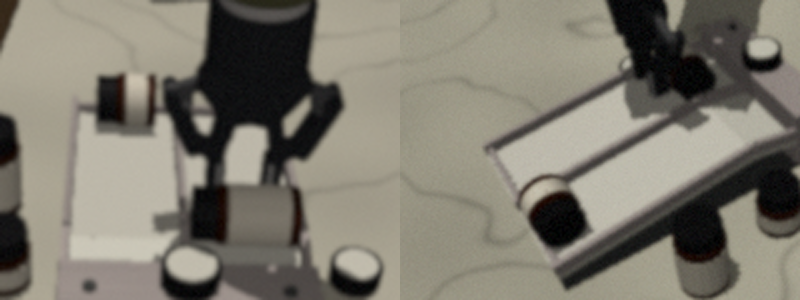

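The jar is just below the crest, still in contact. I'll push a little more to tip it over.

send_rows(
  targets=[0,0,0,0.06,0,-0.004,-0.3,0,0,0,0.06,0,-0.004,-0.3,0,0,0,0.06,0,-0.004,-0.3,0,0,0,0.06,0,0,-0.3,0,0,0,0.06,0,0,-0.3],
)

```text
time_s: 9.12
eef_pos: [468.1, -46.3, 62.8]
ee_rot: [-0.0, 0.647, 0.762, 0.0]
force: [-0.5, -0.1, 0.3]
grip_width: 0.353
grip_force: 0.0
```

send_rows(
  targets=[0,0,0,0,0,0,-0.3,0,0,0,0,0,0,-0.3,0,0,0,0,0,0,-0.3,0,0,0,0,0,0,-0.3,0,0,0,0,0,0,-0.3],
)

```text
time_s: 9.75
eef_pos: [468.1, -46.6, 62.8]
ee_rot: [0.0, 0.647, 0.762, 0.0]
force: [0.1, -0.3, -0.2]
grip_width: 0.353
grip_force: 0.0
```

Run:
```python
from h import *;st()
from rig import eyes
a=eyes.capture("side")["img"][100:220,235:395,::-1];b=eyes.capture("scene")["img"][145:295,90:290,::-1]
f=lambda i:cv2.resize(i,(400,300),interpolation=cv2.INTER_CUBIC)
cv2.imwrite("pics/c5.png",np.hstack([f(a),f(b)]))
```

```text
gutter [-43.7  28. ] z 62.8 tooly yaw 9.31 tz [ 0. -0. -1.] t 9.75 grip 0.35261850705328446 F [ 0.1  -0.33 -0.18]
```

View pics/c5.png

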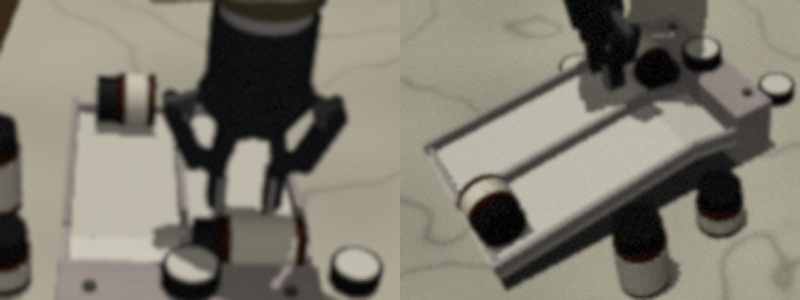

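The jar has rolled away from the fingers and lies against the stop (left crop ≈(250,237)). Contact force is zero. I'll back off and rise clear.

send_rows(
  targets=[0,0,0,-0.2,0,-0.1,-0.3,0,0,0,-0.3,0,-0.3,-0.3,0,0,0,-0.3,0,-0.6,-0.3,0,0,0,-0.5,0,-0.6,-0.3,0,0,0,-0.6,0,-0.6,-0.3],
)

```text
time_s: 10.48
eef_pos: [486.5, -160.5, 196.7]
ee_rot: [0.0, 0.647, 0.762, 0.0]
force: [0.8, -0.2, 0.6]
grip_width: 0.351
grip_force: 0.0
```

send_rows(
  targets=[0,0,0,-0.6,0,-0.4,-0.3,0,0,0,-0.6,0,0,-0.3,0,0,0,0,0,0,-0.3,0,0,0,0,0,0,-0.3,0,0,0,0,0,0,-0.3],
)

```text
time_s: 11.1
eef_pos: [498.1, -229.4, 218.9]
ee_rot: [-0.0, 0.647, 0.762, 0.0]
force: [-0.1, 0.6, -0.7]
grip_width: 0.352
grip_force: 0.0
```

Run:
```python
from h import *;st()
from rig import eyes
a=eyes.capture("side")["img"][100:220,235:395,::-1];b=eyes.capture("scene")["img"][145:295,90:290,::-1]
f=lambda i:cv2.resize(i,(400,300),interpolation=cv2.INTER_CUBIC)
cv2.imwrite("pics/c6.png",np.hstack([f(a),f(b)]))
g=np.load("g.npz")
for x in(-85,-5): print(proj("scene",np.r_[g["R"]@[x,77]+g["t"],68]),proj("side",np.r_[g["R"]@[x,77]+g["t"],68]))
```

```text
gutter [ -43.7 -157.2] z 218.9 tooly yaw 9.37 tz [-0.  0. -1.] t 11.1 grip 0.3516847213200664 F [-0.09  0.63 -0.74]
[203.64680884 164.37696758] [355.94379643 198.93270377]
[222.53455232 182.83259244] [312.18623304 197.48865006]
```

View pics/c6.png

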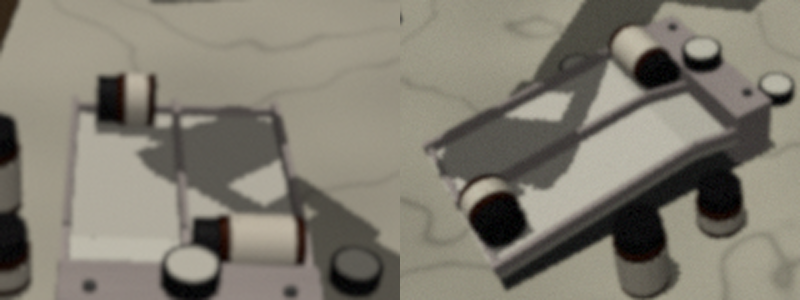

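The tall jar lies against the stop, spanning right crop (620,35)–(670,75), which matches the projected position. Nothing else has moved and the arm is clear.

```bash
python3 -c "
from rig import job;print(job.finish_job())"
```

```text
the job is handed in; nothing more can be done
None
```

I pushed the tall jar over the crest with the fingertips, and it lies against the high stop; in the last pictures nothing else had moved and the arm was clear, and I handed the job in at about 11 s (no verdict was returned).

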